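Lock the stamp rack with its headed pin

ROBOT

A 7-joint arm with a two-finger parallel gripper is mounted at the origin on a cart in front of the work surface, level with it; the furniture and walls round the work are solid. World frame = base frame: x ahead of the robot, y to its left, z up, the work surface at z = 0. Lengths are in m, angles in rad, forces in N, time in s.
With the tool pointing down it reaches from about 0.35 to 0.9 m from the base axis. Payload 8.1 kg.
Tool frame: the origin (TCP) lies on the centre line of the jaws, within the pads' length; the fingertips stand 17 mm ahead of it and the grasp point (between the pads) lies 2 mm behind it; z points along the fingers, y is the direction in which the jaws open and shut (so a half turn about z gives the same grasp; the last joint's range is limited). The gripper opens to 92 mm and grips with 3 to 60 N. Pads are 19 mm wide; open, the fingers measure 130 mm over their backs; the gripper's body (75 mm by 190 mm) begins 47 mm behind the grasp point.
Start: joints at [-1.436, 0.434, 0.025, 1.573, -0.012, 1.134, -0.075], TCP at [0.147, 0.607, 0.219] pointing down, gripper open.
Joint ranges: [-2.62, 2.62], [-0.44, 2.09], [-1.27, 1.32], [0.08, 2.57], [-1.32, 4.46], [0.12, 2], [-2.74, 2.74]. Speed limits (rad/s): [2.22, 2.22, 3.01, 3.01, 3.14, 3.14, 3.14].

INTERFACE

Orientations are given as a rotation vector (axis times angle).
In Python, from cell import arm, imaging, job gives the robot as it stands.
- The arm moves only by the tool jog_arm, never from a script. Its argument "moves" is a list of rows, each an object with "fingers": the closure, from -1 (fully open) to 1 (shut); "xyz": the shift along the tool's x, y, z in cm, a list of three; "angular": the turn, a rotation vector about the tool's x, y, z in rad, a list of three. In form: [{"fingers": fingers, "xyz": [dx, dy, dz], "angular": [ax, ay, az]}, ...]. A call has 1 to 12 rows; each row is the pose to reach, as a shift and turn from the pose commanded when the call began, along the tool's axes at that moment; what a row does not reach only later rows make up. A row lasts 1/8 s, in which the tool goes at most 62.5 mm and 10.7 degrees, less where a joint would pass 70% of its speed; a pose out of reach is approached as far as the arm can. A call with a gripper value outside its range is refused whole. The fingers move at their own pace and stop on an object; "grip_force" is the grip in N (left out, the last holds). Time passes only in rows, so rows that repeat a pose let the fingers close. It gives the time, the measured TCP pose, the force and the opening at its end, in the units of the state.
- arm.observe(): the state, without advancing time (a new reading comes with each control period).
- imaging.get_image(name): name is "scene" or "top"; returns the picture (420x560x3 uint8, red, green, blue); there is no depth.
- imaging.camera_params(name): a dict with "fx", "fy", "cx", "cy" (pixels), "dist" ([k1, k2, p1, p2, k3] as OpenCV has them; the pictures are not rectified), "rvec" (rotation vector, rad) and "tvec" (3), from world to camera coordinates, as OpenCV has them. Camera axes: x right, y down, z forward; pixel columns grow to the right and rows downward; lengths in m; the calibration is good to about 2 mm. A picture is of the moment at which its call begins. camera_params takes no time and is no camera call.
- job.sign_off(): hands the job in, once; it reports no verdict.
The state is a dict: "clock": time; "joints": joint angles; "dq": joint speeds; "joint_efforts": joint torques, N m; "position": TCP position; "ee_rot": TCP orientation; "force": force on the tool from outside, world axes, zero at the start; "ft_torque": the same for the moment, N m; "width": opening from 0.0 (shut) to 1.0 (fully open).
Only numpy, scipy, OpenCV 4.12 (cv2) and the standard library are available. Lean on these libraries where they do the work, as an engineer would, in place of code of your own. Each camera call takes 0.05 s, during which the arm holds its last target. There are 200 camera calls.

TASK

Lock up the rubber stamps: stand the stray stamp upright in the empty bay of the wooden rack, flat on the bay's floor. Then swing the steel bar shut across the front of the stamps until its end lies in the fork with the holes in line, and push the headed pin down through fork and bar until its collar sits fully home on the fork. Leave the other stamp in its bay, do not shift the round tin or the twine spool, and let go of everything.

Things in the scene. Friction and masses are not known exactly. Their poses are not given: they have to be found in the camera images.
- rack: Fixed stamp rack: light wooden board 98 x 250 mm, 12 mm thick, with two open-topped bays side by side and a steel fork at one end. Origin on the table top, midway between the bays; x points to the back of the rack, y along the row to the bar's hinge end, z up. Bays are at y +31 mm (holds a stamp) and y -31 mm (empty). All dividers, lips and rails end at most 33 mm above the table.
- empty_bay (a point): Centre of the floor of the empty bay, 12 mm above the table; axes as the rack. The bay is 52 mm (x) by 56 mm (y) inside; side walls rise 15 mm, the back rail 21 mm and the front lip 5 mm above this floor. The other stamp's handle axis is 62 mm away along +y.
- fork_hole (a point): Centre of the vertical hole's mouth on the top face of the steel fork, 62 mm above the table; axes as the rack; 67 mm from the empty bay's centre along -y and 22.5 mm toward the front. The fork is two 36 mm square, 8 mm thick plates with a 16 mm gap between them, open to the front and joined at the back, each with a 17 mm through hole with a small chamfer; 50 mm free depth below this point.
- bar (a joint): Angle of the steel bar about its vertical hinge: 0 = shut (a stop; bar along the row, hole in line with the fork's within the pin's play), grows as its free end swings out to the front (seen from above the free end moves clockwise as it opens); at most 1.2 rad. It stays where it is left by light hinge friction (about 0.08 N m). The bar is 190 mm from hinge to hole, 12 mm thick, from 40 to 52 mm above the table; its end has a 19 mm hole.
- bar_hinge (a point): Point on the bar's vertical hinge axis, at the hinge end of the rack, 46 mm above the table; axes as the rack.
- bar_knob (a point): Middle of the upright dark knob on the bar, 18 mm in diameter and 45 mm tall (52 to 97 mm above the table), this point 74.5 mm above the table. The knob stands on a tab 35 mm in front of the bar, 95 mm along it from the hinge. Turns with the bar: y points along the bar to the hinge, x to the bar's rear side.
- pin_grip (a point): Loose headed pin, 92 mm tall, 90 g; it starts upright in a fixed wooden block 60 mm square and 56 mm high, its collar resting on the block's top. From the bottom: steel shaft 14 mm in diameter and 46 mm long, tapered over its lowest 9 mm to an 8 mm tip; steel collar 31 mm across, 6 mm thick; dark round grip 22 mm in diameter, 40 mm tall. This point is on the axis in the grip, 76 mm above the tip, 30 mm above the collar's underside and 16 mm below the top; z points up the pin.
- pin_collar (a point): Centre of the underside of the pin's collar, on the pin's axis, 46 mm above its tip; z up the pin.
- stamp_mid (a point): Centre of the stray rubber stamp that stands upright on the table: square wooden base 40 x 40 mm, 22 mm high; turned dark handle on its middle, 26 mm in diameter between 40 and 74 mm above the stamp's underside (22 mm in diameter below that); 74 mm tall, 60 g. This point is 37 mm above its underside; x and y along the base's sides, z up the handle.
- racked_stamp_mid (a point): Centre of the other stamp (lighter handle, 35 x 50 mm base, 74 mm tall) that stands in its bay already, 37 mm above its underside.
- tin: Round tin lying flat on the table, 62 mm across, 20 mm high, left of the rack, not part of the job; origin at the centre of its underside.
- spool: Spool of twine, flat on the table, 64 mm across, 40 mm high, right of the rack, not part of the job; origin within 10 mm of the centre of its underside.
Not all that is in view belongs to the job. Leave any purple or yellow look-alike of the part that bears stamp_mid alone.

How it is judged:
By the outcome, as a careful person would: the job done as asked, in the order asked, and still so for the second after the job is handed in, with the robot touching nothing.
It also fails if it takes over 64 s, if anything falls off the work surface, if the arm or the gripper's body presses on something with over 40 N, if the wrist force passes 120 N, or if a joint passes its speed limit or range.

## Working session

There is one attempt and no reset: what is moved stays moved. The work goes in short steps, Python scripts to look and compute and a tool call to move; the robot and the scene stay as the last step left them, time stands still between calls to the robot, and variables do not carry over. Pictures are saved under pics/ and viewed, about 8 in all and at most 12, crops included, and the job is handed in when it is done.

Besides the shell and the picture viewer there is one more tool, called after ">>>" by a JSON object that holds its "fn" and its "kwargs", one argument or row to a line. jog_arm: Moves the arm, as the interface text tells. Its arguments: {"type":"object","properties":{"moves":{"type":"array"},"grip_force":{"type":"number"}},"required":["moves"]}

```bash
mkdir -p pics; ls
python3 - <<'E'
from cell import arm, imaging
import cv2
print(arm.observe())
for n in("scene","top"):
    print(n,imaging.camera_params(n))
    cv2.imwrite(f"pics/{n}0.png",cv2.cvtColor(imaging.get_image(n),cv2.COLOR_RGB2BGR))
E
```

```text
pics
{'clock': 0.0, 'joints': array([-1.43558898,  0.43523444,  0.02494298,  1.57410305, -0.01160631,
        1.13401034, -0.075071  ]), 'dq': array([ 0.00052409, -0.00047628, -0.00052316, -0.00104755, -0.00018176,
        0.00056194,  0.0006531 ]), 'joint_efforts': array([-6.06619506e-05, -6.67858243e+01,  9.84762870e-01, -3.14449954e+01,
       -6.07411587e-02,  4.31198487e-02,  1.68036845e-04]), 'position': array([0.14714524, 0.60688195, 0.21853522]), 'ee_rot': array([-3.72685135e-01, -3.11934350e+00,  2.52748573e-03]), 'force': array([ 0.20565217,  0.64158325, -0.73105955]), 'ft_torque': array([ 0.02054892,  0.01751876, -0.00578975]), 'width': 0.9978296064135214}
scene {'fx': 537.7621831743551, 'fy': 537.7621831743551, 'cx': 271.0113481844104, 'cy': 205.0511127195856, 'dist': array([-0.12796222,  0.        ,  0.        ,  0.        ,  0.        ]), 'rvec': array([ 1.92345388, -0.72368167,  0.48424452]), 'tvec': array([-0.3808174 ,  0.22754571,  0.86033717])}
top {'fx': 453.974873166799, 'fy': 453.974873166799, 'cx': 285.5173376508419, 'cy': 206.67157274252435, 'dist': array([-0.10229007,  0.        ,  0.        ,  0.        ,  0.        ]), 'rvec': array([ 2.12706676, -2.16550953,  0.16549174]), 'tvec': array([-0.00749279,  0.51007286,  1.00537115])}
```

View pics/scene0.png

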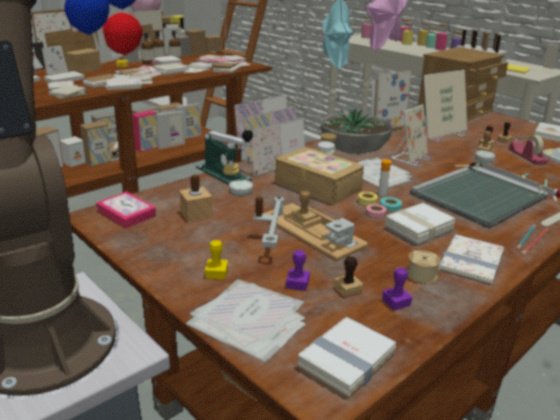

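View pics/top0.png

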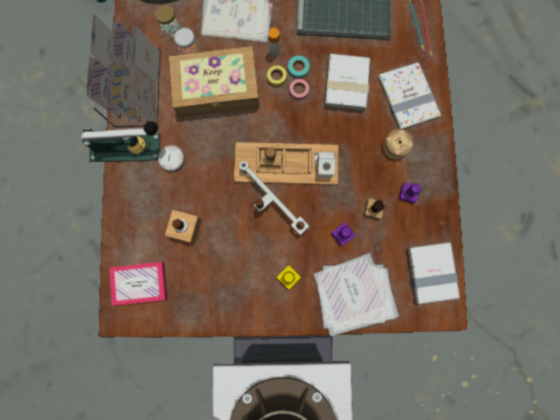

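Scene: the stray stamp (natural wood base, dark handle) is at about (348,277) in scene and (375,208) in top. The rack is at top (287,163), the bar is open with its end at (299,227), the pin block is at (181,227), the tin at (171,158) and the spool at (398,144). I'll enlarge for precision.

```bash
cat > h.py <<'E'
import numpy as np, cv2
from cell import arm, imaging
from scipy.spatial.transform import Rotation as R
def cam(n):
    p=imaging.camera_params(n); K=np.array([[p['fx'],0,p['cx']],[0,p['fy'],p['cy']],[0,0,1]])
    return K,p['dist'],p['rvec'],p['tvec']
def ray(n,uv):
    K,d,r,t=cam(n); M=R.from_rotvec(r).as_matrix()
    q=cv2.undistortPoints(np.array([[uv]],float),K,d)[0,0]
    return -M.T@t, M.T@np.array([q[0],q[1],1])
def at(n,uv,z):
    o,v=ray(n,uv); return (o+v*(z-o[2])/v[2]).round(4)
def proj(n,X):
    K,d,r,t=cam(n); return cv2.projectPoints(np.atleast_2d(np.array(X,float)),r,t,K,d)[0][:,0].round(1)
def crop(im,x0,y0,w,h,s):
    c=cv2.resize(im[y0:y0+h,x0:x0+w],None,fx=s,fy=s,interpolation=cv2.INTER_CUBIC)
    for g in range(x0-x0%-10,x0+w,10): cv2.line(c,((g-x0)*s,0),((g-x0)*s,12 if g%50==0 else 6),(0,255,0),1)
    for g in range(y0-y0%-10,y0+h,10): cv2.line(c,(0,(g-y0)*s),(12 if g%50==0 else 6,(g-y0)*s),(0,255,0),1)
    return c
def snap(n,f):
    im=cv2.cvtColor(imaging.get_image(n),cv2.COLOR_RGB2BGR); cv2.imwrite(f,im); return im
def tool(dw):  # world shift -> tool axes, cm
    return (R.from_rotvec(arm.observe()['ee_rot']).as_matrix().T@np.array(dw)*100).round(2)
E
python3 - <<'E'
from h import *
t=cv2.imread('pics/top0.png'); s=cv2.imread('pics/scene0.png')
cv2.imwrite('pics/c1.png',crop(t,230,135,160,110,5))
a=crop(t,155,200,50,50,7); b=crop(s,170,165,64,60,6)[:350]; b=b[:,:384]
c=np.zeros((600,790,3),np.uint8); c[:350,:350]=a; c[:350,355:739]=b
d=crop(s,330,250,40,50,5);c[350:600,0:200]=d
e=crop(s,245,185,125,62,4);c[352:600,210:710]=e
cv2.imwrite('pics/c2.png',c)
E
```

```text
(no output)
```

View pics/c1.png

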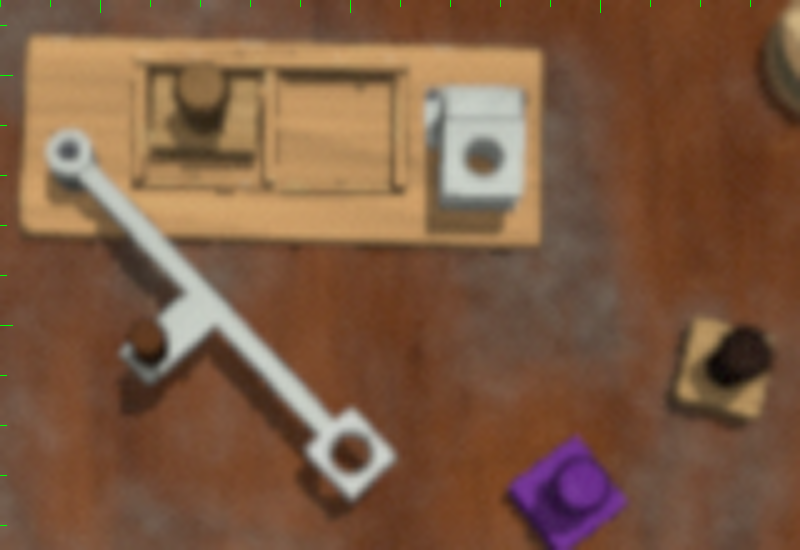

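View pics/c2.png

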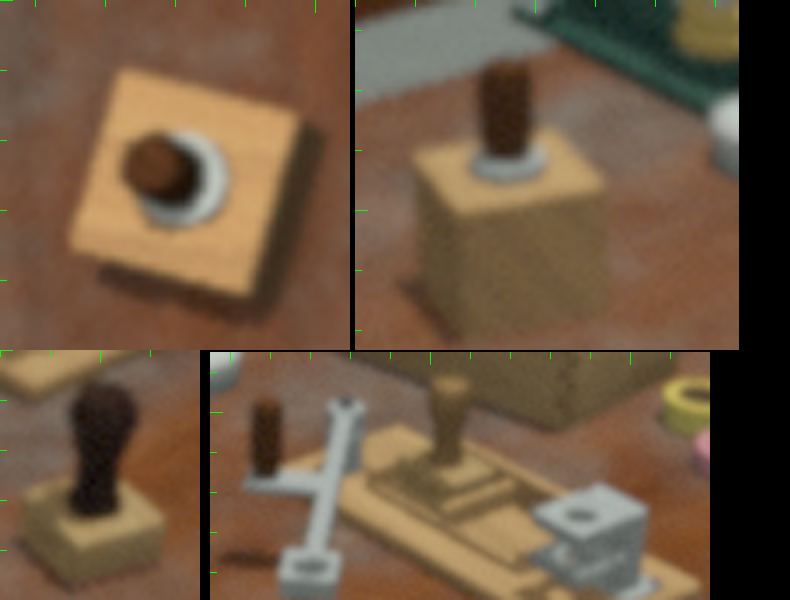

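Run:
```python
from h import *
f=lambda x,y,s=5,o=(230,135):((x+.5)/s-.5+o[0],(y+.5)/s-.5+o[1])
T=lambda x,y,z,**k:at('top',f(x,y,**k),z)
C=[T(*p,.012) for p in((28,38),(543,50),(541,244),(22,233))]
print('board',C,np.linalg.norm(C[0]-C[1]),np.linalg.norm(C[1]-C[2]),np.mean(C,0),
 np.arctan2(*(C[3]-C[2])[:2]),np.arctan2(*(C[0]-C[1])[:2]))
F=T(483,155,.062)
print('fork',F)
for z in(.052,.056,.06):
  H=T(68,151,z);print('hinge',z,H,np.linalg.norm(H[:2]-F[:2]))
E=T(351,453,.052);H=T(68,151,.056);print('barend',E,np.linalg.norm(E[:2]-H[:2]),np.arctan2(*(H-E)[[0,1]]))
print('racked top',T(201,88,.086))
print('empty bay floor corners mean',np.mean([T(*p,.027) for p in((272,70),(405,72),(400,190),(268,188))],0))
print('knob top',T(150,333,.097))
B=[T(*p,.022) for p in((693,318),(772,337),(758,418),(678,400))]
print('stamp',np.mean(B,0),[np.linalg.norm(B[i]-B[i-1]).round(4) for i in range(4)],np.arctan2(*(B[0]-B[1])[:2]),np.arctan2(*(B[3]-B[2])[:2]),'top',T(747,350,.074))
k=dict(s=7,o=(155,200))
P=[T(*p,.056,**k) for p in((122,70),(300,115),(250,295),(70,245))]
print('block',np.mean(P,0),[np.linalg.norm(P[i]-P[i-1]).round(4) for i in range(4)],'collar',T(180,179,.062,**k),'top',T(155,168,.102,**k))
g=lambda x,y,s,o,d:at('scene',((x-d[0]+.5)/s-.5+o[0],(y-d[1]+.5)/s-.5+o[1]),0)
def S(x,y,z,s,o,d): return at('scene',((x-d[0]+.5)/s-.5+o[0],(y-d[1]+.5)/s-.5+o[1]),z)
print('scene: pin top',S(505,68,.102,6,(170,165),(355,0)),'stamp top',S(102,392,.074,5,(330,250),(0,350)),
 'fork hole',S(582,515,.062,4,(245,185),(210,352)),'barend',S(309,567,.052,4,(245,185),(210,352)),'knobtop',S(267,402,.097,4,(245,185),(210,352)),'racked',S(450,382,.086,4,(245,185),(210,352)))
print(R.from_rotvec(arm.observe()['ee_rot']).as_matrix().round(3))
```

```text
board [array([0.6733, 0.1018, 0.012 ]), array([ 0.6631, -0.1468,  0.012 ]), array([ 0.5676, -0.1422,  0.012 ]), array([0.5772, 0.1047, 0.012 ])] 0.2488091638183771 0.0956107211561549 [ 0.6203   -0.020625  0.012   ] 0.03886256199836368 0.04100676618021676
fork [ 0.5993 -0.111   0.062 ]
hinge 0.052 [0.607  0.0791 0.052 ] 0.19025588032962343
hinge 0.056 [0.606  0.0788 0.056 ] 0.18991821924186209
hinge 0.06 [0.605  0.0784 0.06  ] 0.1894857514432154
barend [ 0.465 -0.048  0.052] 0.1896292171581162 0.8383731973934581
racked top [0.6264 0.0166 0.086 ]
empty bay floor corners mean [ 0.621225 -0.04545   0.027   ]
knob top [0.514  0.0398 0.097 ]
stamp [ 0.5049 -0.2256  0.022 ] [np.float64(0.0398), np.float64(0.0383), np.float64(0.0392), np.float64(0.0384)] 0.2557309369179665 0.2392933169295761 top [ 0.5055 -0.225   0.074 ]
block [0.4686  0.21985 0.056  ] [np.float64(0.0589), np.float64(0.0604), np.float64(0.06), np.float64(0.0611)] collar [0.4686 0.2202 0.062 ] top [0.4676 0.2189 0.102 ]
scene: pin top [0.4686 0.2199 0.102 ] stamp top [ 0.5037 -0.2251  0.074 ] fork hole [ 0.6007 -0.1097  0.062 ] barend [ 0.4654 -0.046   0.052 ] knobtop [0.515  0.0447 0.097 ] racked [0.6284 0.0172 0.086 ]
[[-0.972  0.236 -0.   ]
 [ 0.236  0.972 -0.001]
 [-0.    -0.001 -1.   ]]
```

>>> {"fn": "jog_arm", "kwargs": {
  "moves": [
    {"fingers":0,"xyz":[-35,-28.3,1],"angular":[0,0,0]},
    {"fingers":0,"xyz":[-35,-28.3,1],"angular":[0,0,0]},
    {"fingers":0,"xyz":[-35,-28.3,1],"angular":[0,0,0]},
    {"fingers":0,"xyz":[-35,-28.3,1],"angular":[0,0,0]},
    {"fingers":0,"xyz":[-35,-28.3,1],"angular":[0,0,0]},
    {"fingers":0,"xyz":[-35,-28.3,1],"angular":[0,0,0]},
    {"fingers":0,"xyz":[-35,-28.3,1],"angular":[0,0,0]},
    {"fingers":0,"xyz":[-54.4,-72.4,5],"angular":[0,0,0]},
    {"fingers":0,"xyz":[-54.4,-72.4,5],"angular":[0,0,0]},
    {"fingers":0,"xyz":[-54.4,-72.4,5],"angular":[0,0,0]},
    {"fingers":0,"xyz":[-54.4,-72.4,5],"angular":[0,0,0]},
    {"fingers":0,"xyz":[-54.4,-72.4,5],"angular":[0,0,0]}
  ]
}}

```text
clock: 1.6
position: [0.4713, -0.0478, 0.1841]
ee_rot: [0.372, 3.119, 0.0]
force: [-0.1, 0.8, -0.2]
width: 0.5
```

>>> {"fn": "jog_arm", "kwargs": {
  "moves": [
    {"fingers":0,"xyz":[-7.4,-16.4,1.4],"angular":[0,0,0]},
    {"fingers":0,"xyz":[-7.4,-16.4,1.4],"angular":[0,0,0]},
    {"fingers":0,"xyz":[-7.4,-16.4,1.4],"angular":[0,0,0]},
    {"fingers":0,"xyz":[-7.4,-16.4,1.4],"angular":[0,0,0]},
    {"fingers":0,"xyz":[-7.4,-16.4,1.4],"angular":[0,0,0]},
    {"fingers":0,"xyz":[-7.4,-16.4,1.4],"angular":[0,0,0]}
  ]
}}

```text
clock: 2.35
position: [0.5046, -0.2211, 0.1701]
ee_rot: [-0.369, -3.119, -0.001]
force: [-0.1, 0.1, 0.3]
width: 0.499
```

Run:
```python
from h import *
s=arm.observe();print(s['position'],s['joints'].round(3),s['width']);print(R.from_rotvec(s['ee_rot']).as_matrix().round(3))
p=s['position'];print(tool([.5045-p[0],-.225-p[1],.057-.002*0-p[2]]))
```

```text
[ 0.50461841 -0.22107729  0.17005112] [-0.02   0.379  0.452  1.846 -0.199  0.962  1.854] 0.49891750723277184
[[-0.972  0.234 -0.   ]
 [ 0.234  0.972  0.001]
 [ 0.001  0.001 -1.   ]]
[-0.09 -0.39 11.3 ]
```

>>> {"fn": "jog_arm", "kwargs": {
  "grip_force": 20,
  "moves": [
    {"fingers":0,"xyz":[-0.1,-0.4,4],"angular":[0,0,0]},
    {"fingers":0,"xyz":[-0.1,-0.4,8],"angular":[0,0,0]},
    {"fingers":0,"xyz":[-0.1,-0.4,11.4],"angular":[0,0,0]},
    {"fingers":0,"xyz":[-0.1,-0.4,11.4],"angular":[0,0,0]},
    {"fingers":1,"xyz":[-0.1,-0.4,11.4],"angular":[0,0,0]},
    {"fingers":1,"xyz":[-0.1,-0.4,11.4],"angular":[0,0,0]},
    {"fingers":1,"xyz":[-0.1,-0.4,11.4],"angular":[0,0,0]},
    {"fingers":1,"xyz":[-0.1,-0.4,11.4],"angular":[0,0,0]},
    {"fingers":1,"xyz":[-0.1,-0.4,11.4],"angular":[0,0,0]}
  ]
}}

```text
clock: 3.48
position: [0.5057, -0.2265, 0.0571]
ee_rot: [0.372, 3.117, 0.001]
force: [0.5, 2.5, 7.5]
width: 0.233
```

>>> {"fn": "jog_arm", "kwargs": {
  "moves": [
    {"fingers":1,"xyz":[0,0,-1.5],"angular":[0,0,0]},
    {"fingers":1,"xyz":[0,0,-5],"angular":[0,0,0]},
    {"fingers":1,"xyz":[0,0,-9],"angular":[0,0,0]},
    {"fingers":1,"xyz":[0,0,-9],"angular":[0,0,0]},
    {"fingers":1,"xyz":[0,0,-9],"angular":[0,0,0]}
  ]
}}

```text
clock: 4.1
position: [0.5043, -0.2268, 0.1463]
ee_rot: [0.373, 3.119, 0.0]
force: [-0.9, -0.4, -0.6]
width: 0.234
```

Run:
```python
from h import *
s=arm.observe();print(s['position'],s['force'],s['width'])
a=snap('scene','pics/scene1.png');b=snap('top','pics/top1.png')
x,y=proj('scene',s['position'])[0].astype(int);u,v=proj('top',s['position'])[0].astype(int)
c=crop(a,x-50,y-50,100,100,4);d=crop(b,u-50,v-50,100,100,4)
cv2.imwrite('pics/c3.png',np.hstack([c,d]));print(x,y,u,v)
```

```text
[ 0.50431939 -0.22679698  0.14630346] [-0.93059069 -0.38537155 -0.56916205] 0.2341293702937668
354 223 387 199
```

View pics/c3.png

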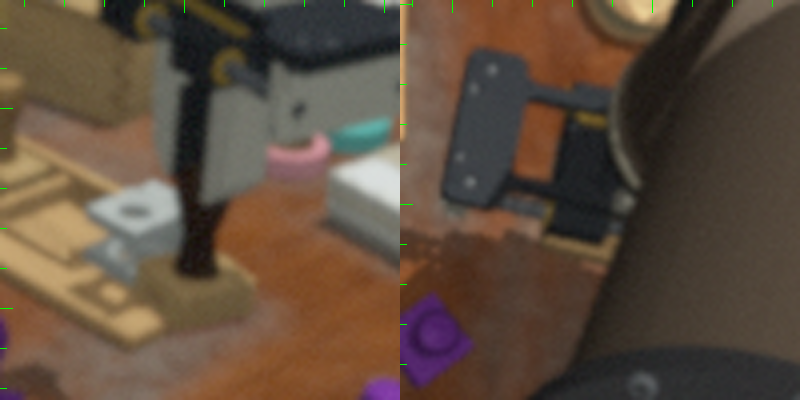

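>>> {"fn": "jog_arm", "kwargs": {
  "moves": [
    {"fingers":1,"xyz":[-1.8,5.1,0],"angular":[0,0,-0.05]},
    {"fingers":1,"xyz":[-3.6,10.2,0],"angular":[0,0,-0.1]},
    {"fingers":1,"xyz":[-5.4,15.3,0],"angular":[0,0,-0.15]},
    {"fingers":1,"xyz":[-7.5,20.5,0],"angular":[0,0,-0.2]},
    {"fingers":1,"xyz":[-7.5,20.5,0],"angular":[0,0,-0.2]},
    {"fingers":1,"xyz":[-7.5,20.5,0],"angular":[0,0,-0.2]},
    {"fingers":1,"xyz":[-7.5,20.5,0],"angular":[0,0,-0.2]},
    {"fingers":1,"xyz":[-7.5,20.5,0],"angular":[0,0,-0.2]}
  ]
}}

```text
clock: 5.2
position: [0.6253, -0.0466, 0.1462]
ee_rot: [-0.063, -3.141, 0.0]
force: [0.6, -0.5, -0.0]
width: 0.236
```

Run:
```python
from h import *
s=arm.observe();print(s['joints'].round(3));M=R.from_rotvec(s['ee_rot']).as_matrix();print(M.round(3))
p=s['position'];print(p,tool([.625-p[0],-.0445-p[1],.069-p[2]]),s['force'])
```

```text
[-0.256  0.517  0.364  1.677 -0.212  0.987  1.712]
[[-0.999  0.04  -0.   ]
 [ 0.04   0.999 -0.   ]
 [ 0.    -0.    -1.   ]]
[ 0.62530727 -0.04664523  0.14619706] [0.04 0.22 7.72] [ 0.61019836 -0.53905818 -0.02597748]
```

Lower to contact, then settle.

>>> {"fn": "jog_arm", "kwargs": {
  "moves": [
    {"fingers":1,"xyz":[0,0.2,3],"angular":[0,0,0]},
    {"fingers":1,"xyz":[0,0.2,5.5],"angular":[0,0,0]},
    {"fingers":1,"xyz":[0,0.2,6.8],"angular":[0,0,0]},
    {"fingers":1,"xyz":[0,0.2,7.4],"angular":[0,0,0]},
    {"fingers":1,"xyz":[0,0.2,7.7],"angular":[0,0,0]},
    {"fingers":1,"xyz":[0,0.2,7.7],"angular":[0,0,0]},
    {"fingers":1,"xyz":[0,0.2,7.7],"angular":[0,0,0]}
  ]
}}

```text
clock: 6.08
position: [0.6263, -0.0433, 0.0698]
ee_rot: [0.059, 3.14, 0.0]
force: [0.2, 0.4, -0.7]
width: 0.235
```

>>> {"fn": "jog_arm", "kwargs": {
  "moves": [
    {"fingers":1,"xyz":[0.1,-0.1,0.1],"angular":[0,0,0]},
    {"fingers":1,"xyz":[0.1,-0.1,0.2],"angular":[0,0,0]},
    {"fingers":1,"xyz":[0.1,-0.1,0.2],"angular":[0,0,0]}
  ]
}}

```text
clock: 6.45
position: [0.6266, -0.0437, 0.0691]
ee_rot: [0.059, 3.137, 0.002]
force: [0.2, 1.4, 10.3]
width: 0.231
```

>>> {"fn": "jog_arm", "kwargs": {
  "moves": [
    {"fingers":0.15,"xyz":[0,0,-0.1],"angular":[0,0,0]},
    {"fingers":0.15,"xyz":[0,0,-0.1],"angular":[0,0,0]},
    {"fingers":0.15,"xyz":[0,0,-0.1],"angular":[0,0,0]},
    {"fingers":0.15,"xyz":[0,0,-2],"angular":[0,0,0]},
    {"fingers":0.15,"xyz":[0,0,-5],"angular":[0,0,0]},
    {"fingers":0.15,"xyz":[0,0,-9],"angular":[0,0,0]},
    {"fingers":0.15,"xyz":[0,0,-13],"angular":[0,0,0]},
    {"fingers":0.15,"xyz":[0,0,-13],"angular":[0,0,0]}
  ]
}}

```text
clock: 7.45
position: [0.627, -0.0448, 0.2019]
ee_rot: [0.06, 3.134, 0.0]
force: [0.1, 0.1, -0.4]
width: 0.425
```

>>> {"fn": "jog_arm", "kwargs": {
  "moves": [
    {"fingers":0.1,"xyz":[3,2,0],"angular":[0,0,-0.1]},
    {"fingers":0.1,"xyz":[7,5,2],"angular":[0,0,-0.25]},
    {"fingers":0.1,"xyz":[11.7,8.2,5],"angular":[0,0,-0.4]},
    {"fingers":0.1,"xyz":[11.7,8.2,6.2],"angular":[0,0,-0.42]},
    {"fingers":0.1,"xyz":[11.7,8.2,6.2],"angular":[0,0,-0.42]},
    {"fingers":0.1,"xyz":[11.7,8.2,6.2],"angular":[0,0,-0.42]},
    {"fingers":0.1,"xyz":[11.7,8.2,6.2],"angular":[0,0,-0.42]}
  ]
}}

```text
clock: 8.32
position: [0.5123, 0.0414, 0.1358]
ee_rot: [-0.594, 3.083, -0.001]
force: [0.1, -0.0, 0.1]
width: 0.449
```

Run:
```python
from h import *
s=arm.observe();print(s['joints'].round(3));M=R.from_rotvec(s['ee_rot']).as_matrix();print(M.round(3))
p=s['position'];print(p,tool([.5135-p[0],.0415-p[1],.082-p[2]]),s['force'])
a=snap('scene','pics/scene2.png')
cv2.imwrite('pics/c4.png',crop(a,240,160,160,110,5))
# arc
H=np.array([.606,.079]);k0=np.array([.5135,.0415])-H
for f in np.arange(0,.85,.1):
    k=H+R.from_rotvec([0,0,f]).as_matrix()[:2,:2]@k0
    d=np.append(k-H-k0,0); print(f.round(1),k.round(4),(M.T@d*100).round(1))
```

```text
[-0.38   0.348  0.251  1.962 -0.113  0.843  1.884]
[[-0.929 -0.371  0.002]
 [-0.371  0.929 -0.   ]
 [-0.001 -0.001 -1.   ]]
[0.5122859  0.04138808 0.13580272] [-0.11 -0.03  5.38] [ 0.09214708 -0.02837319  0.13137927]
0.0 [0.5135 0.0415] [0. 0. 0.]
0.1 [0.5177 0.0325] [-0.1 -1.   0. ]
0.2 [0.5228 0.0239] [-0.2 -2.   0. ]
0.3 [0.5287 0.0158] [-0.5 -2.9  0. ]
0.4 [0.5354 0.0084] [-0.8 -3.9  0. ]
0.5 [0.5428 0.0017] [-1.2 -4.8  0. ]
0.6 [ 0.5508 -0.0042] [-1.8 -5.6  0. ]
0.7 [ 0.5594 -0.0093] [-2.4 -6.4  0. ]
0.8 [ 0.5685 -0.0135] [-3.1 -7.1  0. ]
```

View pics/c4.png

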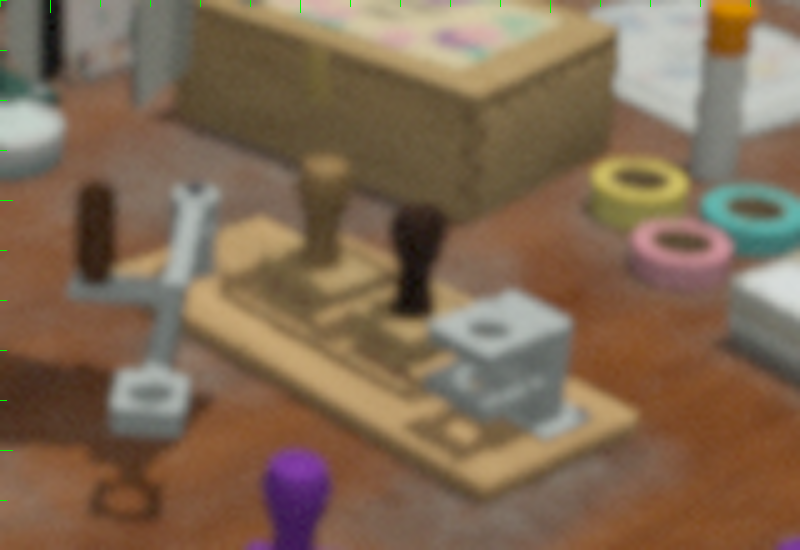

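The stamp stands upright in the empty bay at crop (415,310), with its handle top at crop (418,213). The bar is still open, and the knob at crop (95,230) is free. Next I grip the knob.

>>> {"fn": "jog_arm", "kwargs": {
  "grip_force": 10,
  "moves": [
    {"fingers":0.1,"xyz":[-0.1,0,2.5],"angular":[0,0,0]},
    {"fingers":0.1,"xyz":[-0.1,0,5.3],"angular":[0,0,0]},
    {"fingers":0.1,"xyz":[-0.1,0,5.3],"angular":[0,0,0]},
    {"fingers":1,"xyz":[-0.1,0,5.3],"angular":[0,0,0]},
    {"fingers":1,"xyz":[-0.1,0,5.3],"angular":[0,0,0]},
    {"fingers":1,"xyz":[-0.1,0,5.3],"angular":[0,0,0]},
    {"fingers":1,"xyz":[-0.1,0,5.3],"angular":[0,0,0]},
    {"fingers":1,"xyz":[-0.1,0,5.3],"angular":[0,0,0]}
  ]
}}

```text
clock: 9.38
position: [0.5126, 0.0425, 0.0829]
ee_rot: [-0.596, 3.083, 0.0]
force: [-0.7, -1.7, 6.9]
width: 0.179
```

>>> {"fn": "jog_arm", "kwargs": {
  "moves": [
    {"fingers":1,"xyz":[-0.1,-1.0,0],"angular":[0,0,-0.05]},
    {"fingers":1,"xyz":[-0.2,-2.0,0],"angular":[0,0,-0.1]},
    {"fingers":1,"xyz":[-0.5,-2.9,0],"angular":[0,0,-0.15]},
    {"fingers":1,"xyz":[-0.8,-3.9,0],"angular":[0,0,-0.2]},
    {"fingers":1,"xyz":[-1.2,-4.8,0],"angular":[0,0,-0.25]},
    {"fingers":1,"xyz":[-1.8,-5.6,0],"angular":[0,0,-0.3]},
    {"fingers":1,"xyz":[-2.4,-6.4,0],"angular":[0,0,-0.35]},
    {"fingers":1,"xyz":[-2.8,-6.8,0],"angular":[0,0,-0.4]},
    {"fingers":1,"xyz":[-3.1,-7.1,0],"angular":[0,0,-0.4]},
    {"fingers":1,"xyz":[-3.1,-7.1,0],"angular":[0,0,-0.4]}
  ]
}}

```text
clock: 10.62
position: [0.5673, -0.0128, 0.0823]
ee_rot: [1.195, -2.905, 0.001]
force: [-1.9, -4.4, 4.9]
width: 0.182
```

Run:
```python
from h import *
s=arm.observe();print(s['joints'].round(3));M=R.from_rotvec(s['ee_rot']).as_matrix();print(M.round(3))
p=s['position'];print(p,s['force'],(M.T@np.array([.92,-.38,0])).round(2))
a=snap('scene','pics/scene3.png')
cv2.imwrite('pics/c5.png',crop(a,250,170,130,100,6))
```

```text
[-0.166  0.492  0.129  1.876 -0.086  0.779  2.361]
[[-0.71  -0.704  0.   ]
 [-0.704  0.71  -0.001]
 [ 0.    -0.001 -1.   ]]
[ 0.56728602 -0.01279989  0.08234935] [-1.94259075 -4.39496439  4.87431723] [-0.39 -0.92  0.  ]
```

View pics/c5.png

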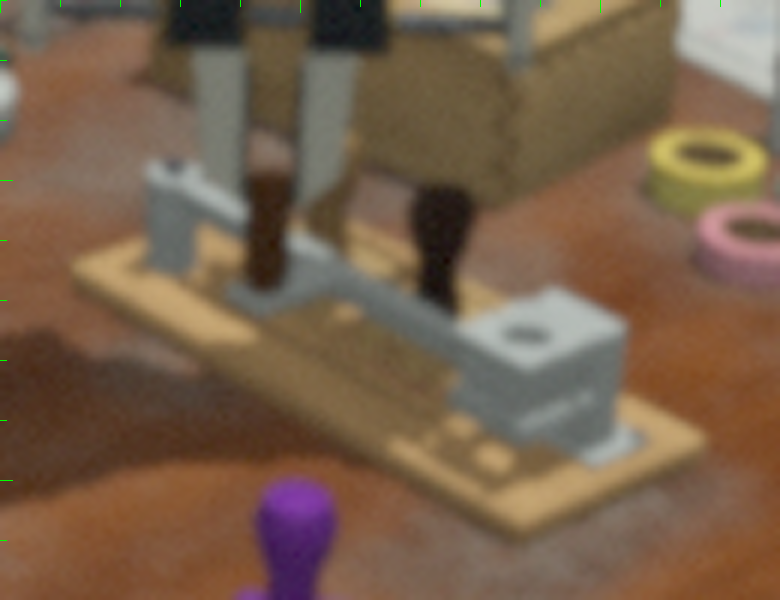

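The bar lies in the fork. I press it a little further to make sure it's on the stop.

>>> {"fn": "jog_arm", "kwargs": {
  "moves": [
    {"fingers":1,"xyz":[-0.1,-0.2,0],"angular":[0,0,0]},
    {"fingers":1,"xyz":[-0.15,-0.35,0],"angular":[0,0,0]},
    {"fingers":1,"xyz":[-0.15,-0.35,0],"angular":[0,0,0]}
  ]
}}

```text
clock: 11.05
position: [0.5691, -0.0134, 0.0821]
ee_rot: [1.196, -2.902, -0.002]
force: [-6.7, -1.5, 9.0]
width: 0.181
```

>>> {"fn": "jog_arm", "kwargs": {
  "moves": [
    {"fingers":1,"xyz":[-0.15,-0.3,0],"angular":[0,0,0]},
    {"fingers":1,"xyz":[-0.15,-0.3,0],"angular":[0,0,0]},
    {"fingers":1,"xyz":[-0.15,-0.3,0],"angular":[0,0,0]}
  ]
}}

```text
clock: 11.42
position: [0.5697, -0.0131, 0.0814]
ee_rot: [1.196, -2.898, -0.007]
force: [-13.2, 1.4, 10.4]
width: 0.183
```

>>> {"fn": "jog_arm", "kwargs": {
  "moves": [
    {"fingers":0.1,"xyz":[0,0,0],"angular":[0,0,0]},
    {"fingers":0.1,"xyz":[0,0,0],"angular":[0,0,0]},
    {"fingers":0.1,"xyz":[0,0,-3],"angular":[0,0,0]},
    {"fingers":0.1,"xyz":[0,0,-8],"angular":[0,0,0]},
    {"fingers":0,"xyz":[-1,3,-9],"angular":[0,0,0]},
    {"fingers":0,"xyz":[-4,9,-9],"angular":[0,0,0.1]},
    {"fingers":0,"xyz":[-6,15,-9],"angular":[0,0,0.2]},
    {"fingers":0,"xyz":[-8,20,-9],"angular":[0,0,0.3]},
    {"fingers":0,"xyz":[-9.2,23.7,-9],"angular":[0,0,0.4]},
    {"fingers":0,"xyz":[-9.2,23.7,-9],"angular":[0,0,0.4]},
    {"fingers":0,"xyz":[-9.2,23.7,-9],"angular":[0,0,0.4]},
    {"fingers":0,"xyz":[-9.2,23.7,-9],"angular":[0,0,0.4]}
  ]
}}

```text
clock: 12.92
position: [0.473, 0.2173, 0.1722]
ee_rot: [-0.594, 3.085, -0.001]
force: [0.2, 0.5, -0.5]
width: 0.499
```

Run:
```python
from h import *
s=arm.observe();print(s['joints'].round(3));M=R.from_rotvec(s['ee_rot']).as_matrix();print(M.round(3))
p=s['position'];print(p,tool([.4683-p[0],.2198-p[1],.087-p[2]]),s['force'])
a=snap('scene','pics/scene4.png');b=snap('top','pics/top4.png')
x=crop(a,305,190,75,75,5);y=crop(b,235,145,85,75,5)
cv2.imwrite('pics/c6.png',np.hstack([x,y]))
```

```text
[-0.653  0.312  0.153  1.898 -0.057  0.936  1.477]
[[-0.929 -0.371  0.001]
 [-0.371  0.929 -0.   ]
 [-0.    -0.    -1.   ]]
[0.47298049 0.21726531 0.17220622] [0.34 0.41 8.52] [ 0.18364665  0.46158379 -0.47704116]
```

View pics/c6.png

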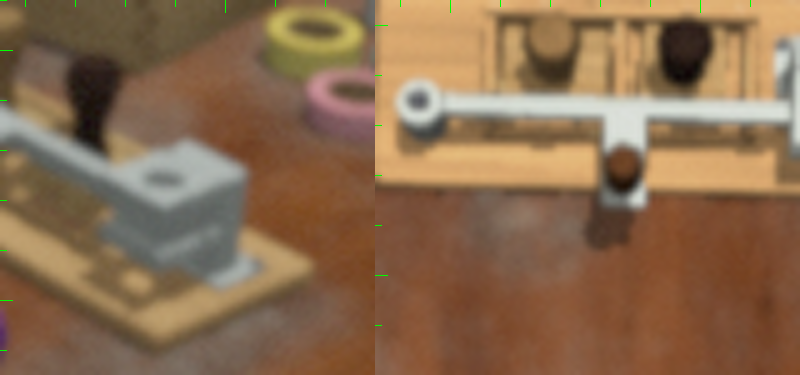

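The bar is shut and parallel to the rack, and the stamp stands in the bay. Next I grasp the pin.

>>> {"fn": "jog_arm", "kwargs": {
  "grip_force": 25,
  "moves": [
    {"fingers":0,"xyz":[0.3,0.4,3],"angular":[0,0,0]},
    {"fingers":0,"xyz":[0.3,0.4,6],"angular":[0,0,0]},
    {"fingers":0,"xyz":[0.3,0.4,8.5],"angular":[0,0,0]},
    {"fingers":0,"xyz":[0.3,0.4,8.5],"angular":[0,0,0]},
    {"fingers":1,"xyz":[0.3,0.4,8.5],"angular":[0,0,0]},
    {"fingers":1,"xyz":[0.3,0.4,8.5],"angular":[0,0,0]},
    {"fingers":1,"xyz":[0.3,0.4,8.5],"angular":[0,0,0]},
    {"fingers":1,"xyz":[0.3,0.4,8.5],"angular":[0,0,0]},
    {"fingers":1,"xyz":[0.3,0.4,8.5],"angular":[0,0,0]}
  ]
}}

```text
clock: 14.15
position: [0.4685, 0.2213, 0.0878]
ee_rot: [-0.596, 3.083, 0.001]
force: [-0.1, -1.4, 5.9]
width: 0.21
```

>>> {"fn": "jog_arm", "kwargs": {
  "moves": [
    {"fingers":1,"xyz":[0,0,-2],"angular":[0,0,0]},
    {"fingers":1,"xyz":[0,0,-6],"angular":[0,0,0]},
    {"fingers":1,"xyz":[0,0,-11],"angular":[0,0,0]},
    {"fingers":1,"xyz":[0,-4,-11],"angular":[0,0,0]},
    {"fingers":1,"xyz":[0,-9,-11],"angular":[0,0,0]},
    {"fingers":1,"xyz":[0,-14,-11],"angular":[0,0,0]},
    {"fingers":1,"xyz":[0,-19,-11],"angular":[0,0,0]},
    {"fingers":1,"xyz":[0,-24,-11],"angular":[0,0,0]},
    {"fingers":1,"xyz":[0,-29,-11],"angular":[0,0,0]},
    {"fingers":1,"xyz":[0.1,-33,-11],"angular":[0,0,0]},
    {"fingers":1,"xyz":[0.1,-35.7,-11],"angular":[0,0,0]},
    {"fingers":1,"xyz":[0.1,-35.7,-11],"angular":[0,0,0]}
  ]
}}

```text
clock: 15.65
position: [0.5999, -0.1131, 0.1967]
ee_rot: [0.591, -3.085, 0.002]
force: [0.1, 1.1, -0.6]
width: 0.207
```

>>> {"fn": "jog_arm", "kwargs": {
  "moves": [
    {"fingers":1,"xyz":[0,0,0],"angular":[0,0,0]},
    {"fingers":1,"xyz":[0,0,0],"angular":[0,0,0]}
  ]
}}

```text
clock: 15.9
position: [0.5998, -0.1089, 0.1971]
ee_rot: [0.599, -3.084, -0.001]
force: [0.8, -0.3, -0.8]
width: 0.203
```

Run:
```python
from h import *
ps=[]
for i in range(6):
    a=imaging.get_image('scene'); s=arm.observe(); ps.append(s['position'])
p=np.mean(ps,0);print(p,np.std(ps,0),s['joints'].round(3),tool([.600-p[0],-.1105-p[1],0]),s['force'],s['ee_rot'])
a=snap('scene','pics/scene5.png');b=snap('top','pics/top5.png')
tip=p-[0,0,.078];print(proj('scene',[tip,[.6,-.1105,.062]]),proj('top',[tip,[.6,-.1105,.062]]))
x=crop(a,310,160,80,100,5);y=crop(b,290,130,80,100,5)
cv2.imwrite('pics/c7.png',np.hstack([x,y]))
```

```text
[ 0.59999406 -0.10957224  0.19723031] [4.79676301e-05 3.64452123e-04 3.35678333e-05] [-0.108  0.433  0.289  1.658 -0.137  1.07   2.175] [ 0.03 -0.09 -0.  ] [ 0.98836715 -1.49172994 -1.23538558] [-5.97288936e-01  3.08419040e+00  1.63857238e-04]
[[339.5 200.8]
 [337.7 225.6]] [[328.  159. ]
 [326.  165.3]]
```

View pics/c7.png

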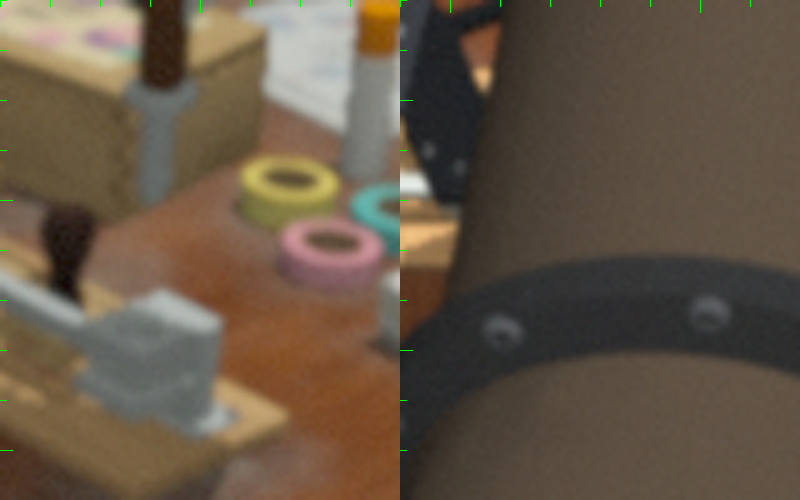

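Run:
```python
from h import *
p=np.array([.6,-.1096,.1972])
for d in(.078,.05,.032,.026):
    print(d,((proj('scene',p-[0,0,d])[0]-[310,160]+.5)*5).round(0))
s=cv2.imread('pics/scene5.png')
cv2.imwrite('pics/c8.png',crop(s,325,155,35,50,12))
```

```text
0.078 [150. 207.]
0.05 [156. 145.]
0.032 [159. 103.]
0.026 [160.  90.]
```

View pics/c8.png

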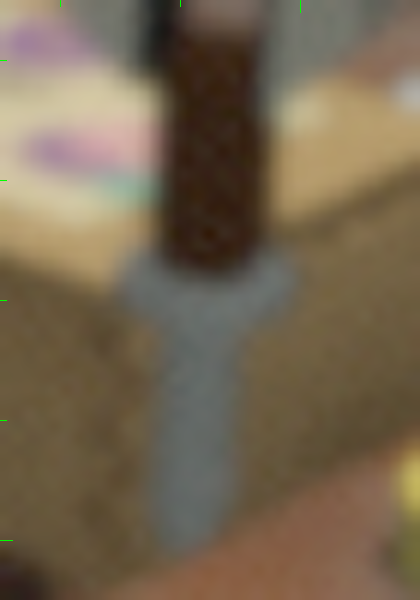

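>>> {"fn": "jog_arm", "kwargs": {
  "grip_force": 30,
  "moves": [
    {"fingers":1,"xyz":[0,0,3],"angular":[0,0,0]},
    {"fingers":1,"xyz":[0,0,5],"angular":[0,0,0]},
    {"fingers":1,"xyz":[0,0,5.6],"angular":[0,0,0]},
    {"fingers":1,"xyz":[0,0,6.0],"angular":[0,0,0]},
    {"fingers":1,"xyz":[0,0,6.4],"angular":[0,0,0]},
    {"fingers":1,"xyz":[0,0,6.4],"angular":[0,0,0]}
  ]
}}

```text
clock: 17.05
position: [0.6002, -0.1105, 0.1334]
ee_rot: [-0.596, 3.084, -0.0]
force: [0.2, -0.6, -0.9]
width: 0.197
```

>>> {"fn": "jog_arm", "kwargs": {
  "moves": [
    {"fingers":1,"xyz":[0,0,0.4],"angular":[0,0,0]},
    {"fingers":1,"xyz":[0,0,0.8],"angular":[0,0,0]},
    {"fingers":1,"xyz":[0,0,1.1],"angular":[0,0,0]},
    {"fingers":1,"xyz":[0,0,1.1],"angular":[0,0,0]}
  ]
}}

```text
clock: 17.55
position: [0.5999, -0.1104, 0.1218]
ee_rot: [0.596, -3.084, -0.0]
force: [-0.4, 0.4, -0.8]
width: 0.203
```

>>> {"fn": "jog_arm", "kwargs": {
  "moves": [
    {"fingers":1,"xyz":[0,0,0.5],"angular":[0,0,0]},
    {"fingers":1,"xyz":[0,0,1.0],"angular":[0,0,0]},
    {"fingers":1,"xyz":[0,0,1.5],"angular":[0,0,0]},
    {"fingers":1,"xyz":[0,0,1.5],"angular":[0,0,0]}
  ]
}}

```text
clock: 18.05
position: [0.5997, -0.1104, 0.1066]
ee_rot: [0.596, -3.084, -0.0]
force: [0.4, 0.3, -0.7]
width: 0.2
```

>>> {"fn": "jog_arm", "kwargs": {
  "moves": [
    {"fingers":1,"xyz":[0,0,0.5],"angular":[0,0,0]},
    {"fingers":1,"xyz":[0,0,0.9],"angular":[0,0,0]},
    {"fingers":1,"xyz":[0,0,1.2],"angular":[0,0,0]},
    {"fingers":1,"xyz":[0,0,1.4],"angular":[0,0,0]},
    {"fingers":1,"xyz":[0,0,1.4],"angular":[0,0,0]}
  ]
}}

```text
clock: 18.68
position: [0.6003, -0.1107, 0.0939]
ee_rot: [-0.596, 3.084, -0.0]
force: [-2.2, -1.4, 6.3]
width: 0.201
```

Contact is right at the expected height (0.0938). I push a little more to seat the collar.

>>> {"fn": "jog_arm", "kwargs": {
  "moves": [
    {"fingers":1,"xyz":[0,0,0.2],"angular":[0,0,0]},
    {"fingers":1,"xyz":[0,0,0.3],"angular":[0,0,0]},
    {"fingers":1,"xyz":[0,0,0.3],"angular":[0,0,0]}
  ]
}}

```text
clock: 19.05
position: [0.6014, -0.1108, 0.0935]
ee_rot: [-0.595, 3.081, -0.001]
force: [-8.6, 1.6, 29.5]
width: 0.207
```

>>> {"fn": "jog_arm", "kwargs": {
  "moves": [
    {"fingers":1,"xyz":[0,0,-0.3],"angular":[0,0,0]},
    {"fingers":0,"xyz":[0,0,-0.3],"angular":[0,0,0]},
    {"fingers":0,"xyz":[0,0,-0.3],"angular":[0,0,0]},
    {"fingers":0,"xyz":[0,0,-0.3],"angular":[0,0,0]},
    {"fingers":0,"xyz":[0,0,-2],"angular":[0,0,0]},
    {"fingers":0,"xyz":[0,0,-6],"angular":[0,0,0]},
    {"fingers":0,"xyz":[0,0,-11],"angular":[0,0,0]},
    {"fingers":0,"xyz":[5,12,-11],"angular":[0,0,0]},
    {"fingers":0,"xyz":[10,20,-11],"angular":[0,0,0]},
    {"fingers":0,"xyz":[10,27,-11],"angular":[0,0,0]},
    {"fingers":0,"xyz":[10,35,-11],"angular":[0,0,0]},
    {"fingers":0,"xyz":[10,35,-11],"angular":[0,0,0]}
  ]
}}

```text
clock: 20.55
position: [0.4042, 0.1318, 0.2015]
ee_rot: [-0.595, 3.082, 0.001]
force: [0.9, 1.6, 0.4]
width: 0.502
```

Run:
```python
from h import *
print(arm.observe()['position'])
a=snap('scene','pics/scene6.png');b=snap('top','pics/top6.png')
x=crop(a,240,160,130,110,5)[:300];y=crop(b,235,140,140,55,5)
c=np.zeros((580,700,3),np.uint8);c[:300,:650]=x;c[302:577,:700]=y
cv2.imwrite('pics/c9.png',c)
# expected collar centre/top & stamp top in both views
for n,X in(('pin top',(.6,-.1107,.108)),('collar top',(.6,-.1107,.068)),('stamp top',(.6262,-.0445,.086))):print(n,proj('scene',X),proj('top',X))
```

```text
[0.40422001 0.13178576 0.20153369]
pin top [[339.5 205.9]] [[328.  160.3]]
collar top [[338.  223.1]] [[326.3 164.7]]
stamp top [[323.9 201.4]] [[297.1 151.8]]
```

View pics/c9.png

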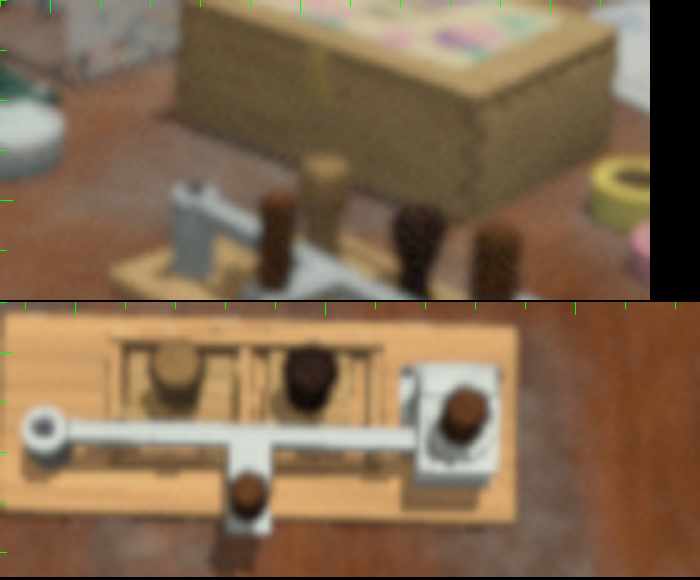

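The pin top is at scene (339.3,205.5), against (339.5,205.9) predicted for a fully seated collar. The stamp top is at (323.5,202.3), against (323.9,201.4) predicted. The bar is straight and lies in the fork.

```bash
python3 -c "
from cell import job
print(job.sign_off())"
```

```text
the job is handed in; nothing more can be done
None
```

The job is done and handed in at about 21 s of the 64 s allowed:

- **Stamp:** the stray stamp stands upright in the empty bay. It met the floor at about 10 N before I let go.
- **Bar:** I swung it shut by its knob and pressed it on its stop at about 13 N. In the last pictures it lies straight in the fork.
- **Pin:** it went through fork and bar with no resistance, and the collar met the fork at the expected height. I then pressed it home at about 30 N.
- **Release:** the gripper is open and the arm stands clear of everything.

In the last pictures the pin top is within 0.5 px of where a seated pin should be, and the stamp top is within 1 px. The racked stamp is still in its bay.

- **Not measured:** I did not measure the tin or the spool again at the end. My moves stayed well clear of both.
- **Disagreed:** the gripper read 1.5 to 4.5 mm narrower than the sizes given for the parts it held. It also showed about 6 to 7 N upward at each grasp. Neither affected the result.

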